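# Tare the weighing cup, then weigh the vial

## Robot

A 6-joint arm with a two-finger parallel gripper is mounted at the origin on a cart in front of the work surface, level with it; the furniture and walls round the work are solid. World frame = base frame: x ahead of the robot, y to its left, z up, the work surface at z = 0. Lengths are in m, angles in degrees, forces in N, time in s.
With the tool pointing down it reaches from about 0.325 to 0.85 m from the base axis. Payload 4.4 kg.
Tool frame: the origin (TCP) lies midway between the tips of the shut fingers; the grasp point (between the pads) lies 19 mm behind it; z points along the fingers, y is the line along which they close (so a half turn about z gives the same grasp; the last joint's range is limited). The gripper opens to 94 mm and grips with 3 to 60 N. Pads are 16 mm wide; open, the fingers measure 119 mm over their backs; the gripper's body (75 mm by 177 mm) begins 78 mm behind the grasp point.
Start: joints at [-81.389, 11.837, 88.321, -0, 79.842, -8.623], TCP at [0.17, -0.549, 0.205] pointing down, gripper open.
Joint ranges: [-156.59, 156.59], [-49.26, 127.26], [12.9, 141.05], [-63.56, 243.56], [4.71, 150.69], [-161.64, 161.64]. Speed limits (degrees/s): [159.86, 159.86, 180, 180, 180, 180].

## Interface

Orientations are given as a 3x3 rotation matrix whose columns are the frame's x, y, z axes.
In Python, from bench import robot, camera, camera_info gives the robot as it stands. The module is installed in compiled form; this text tells all that it offers.
- The arm moves only by the tool apply_moves, never from a script. Its arguments are lists of equal length, an entry for each row: "linear": the shift along the tool's x, y, z in m, a list of three; "turn": the turn, a rotation vector about the tool's x, y, z in degrees, a list of three. A call has 1 to 8 rows; each row is the pose to reach, as a shift and turn from the pose commanded when the call began, along the tool's axes at that moment; what a row does not reach only later rows make up. A row lasts 1/8 s, in which the tool goes at most 62.5 mm and 10.7 degrees, less where a joint would pass 70% of its speed; a pose out of reach is approached as far as the arm can. A call with a gripper value outside its range is refused whole. "grip" is the closure, from 0 (fully open) to 1 (shut), set as the call begins (left out, the last holds). The fingers move at their own pace and stop on an object; "grip_force" is the grip in N (left out, the last holds). Time passes only in rows, so rows that repeat a pose let the fingers close. It gives the time, the measured TCP pose, the force, the opening and the grip force at its end, in the units of the state.
- robot.get_obs(): the state, without advancing time (a new reading comes with each control period).
- camera(name): name is "scene" or "top"; returns the picture (384x512x3 uint8, blue, green, red); there is no depth.
- camera_info(name): a dict with "fx", "fy", "cx", "cy" (pixels), "eye" and "rotation" of the camera in the world. Camera axes: x right, y down, z forward; pixel columns grow to the right and rows downward; lengths in m; the calibration is good to about 2 mm. A picture is of the moment at which its call begins. camera_info takes no time and is no camera call.
- robot.sign_off(): hands the job in; it is judged then, once.
The state is a dict: "time": time; "q": joint angles; "qd": joint speeds; "effort": joint torques, N m; "position": TCP position; "tool_rot": TCP orientation; "wrist_force": force on the tool from outside, world axes, zero at the start; "ft_torque": the same for the moment, N m; "gripper_width": opening from 0.0 (shut) to 1.0 (fully open); "finger_force": force on a finger pad.
Only numpy, scipy, OpenCV 4.12 (cv2) and the standard library are available. Lean on these libraries where they do the work, as an engineer would, in place of code of your own. Each camera call takes 0.05 s, during which the arm holds its last target. There are 200 camera calls.

## Task

Set the empty aluminium cup on the balance pan so that its foot drops fully home into the pan's slot (feel for the slot: the pan's exact place is not known), let go of it, then hold the tare key fully down for a good second. Then stand the vial with the yellow contents upright in the cup and leave it there without taring again. Be gentle: the balance must never feel more than 2 kg (20 N), and the other two vials stay standing where they are.

Things in the scene. Friction and masses are not known exactly. Their poses are not given: they have to be found in the camera images.
- balance: White bench balance, fixed; housing 240 (x) x 160 (y) x 45 mm; origin under its centre on the bench, x points from the front (key, display) to the rear (pan), z up. Over its rear half a square steel pan, 96 x 96 x 10 mm, top 68 mm above the bench, sinking on a spring (1.2 N per mm, at most 8 mm). Through the pan's centre goes a slot, 26 mm along x and 34 mm along y.
- balance_seat (a point): Point on the balance at the height of the unloaded pan top, at +23 mm in its x, y 0; axes as the balance. The pan was left anywhere on a stiff carriage (does not shift below 60 N): the slot's centre lies somewhere from +4 to +40 mm beyond this point along the balance x (to the rear), at y 0. A cup foot set down at this point stands on the pan, ahead of the slot.
- tare_key (a joint): Travel of the blue tare key, m: 0 up, 0.006 fully down against its stop. Springy: 0.7 N to start it, 4.9 N fully down. Counts as down above 0.004.
- tare_key_top (a point): Centre of the top of the blue tare key (26 x 24 mm, standing 10 mm proud of the housing, top 55 mm above the bench), at the front of the balance on its right side (at -85 mm in the balance x, -45 mm in its y); moves with the key.
- cup: Loose round aluminium cup, 0.14 kg, open on top; origin at the centre of its underside, z up. Foot: 24 mm diameter, 6 mm long, 0.8 mm chamfer. Cup above it: 56 mm outside, 6 to 36 mm above the origin, wall 3 mm, inner floor at 10 mm. Grip it across the outside. Foot home in the slot: shoulder on the pan, origin 6 to 8 mm below balance_seat; standing beside the slot: 0 to 2 mm below.
- yellow_vial: Loose screw vial with yellow contents and black cap, 27 mm diameter, 64 mm tall (cap: top 12 mm, 25 mm diameter), about 25 g, standing; origin at the centre of its underside, z up.
- clear_vial: Bystander: same vial with clear contents and black cap, standing; origin as the yellow one.
- blue_cap_vial: Bystander: same vial with a blue cap, standing; origin as the yellow one.

How it is judged:
By the outcome, as a careful person would: the job done as asked, in the order asked, and still so for the second after the job is handed in, with the robot touching nothing.
It also fails if it takes over 72 s, if anything falls off the work surface, if the arm or the gripper's body presses on something with over 40 N, if the wrist force passes 120 N, or if a joint passes its speed limit or range.

## Working session

There is one attempt and no reset: what is moved stays moved. The work goes in short steps, Python scripts to look and compute and a tool call to move; the robot and the scene stay as the last step left them, time stands still between calls to the robot, and variables do not carry over. Pictures are saved under pics/ and viewed, at most 10 in all, crops included, and the job is handed in when it is done.

Besides the shell and the picture viewer there is one more tool, called as name(argument=value, ...) on one line, values as JSON. apply_moves: Moves the arm, as the interface text tells. Its arguments: {"type":"object","properties":{"linear":{"type":"array"},"turn":{"type":"array"},"grip":{"type":"number"},"grip_force":{"type":"number"}},"required":["linear","turn"]}

```bash
mkdir -p pics
python3 - <<'E'
from bench import robot, camera, camera_info
import cv2, numpy as np
for n in("scene","top"):
    cv2.imwrite(f"pics/{n}0.png",camera(n)); print(n,camera_info(n))
o=robot.get_obs(); print(o)
E
```

```text
scene {'fx': 371.9284659229635, 'fy': 371.9284659229635, 'cx': 250.73841322996338, 'cy': 187.7118963781923, 'eye': array([ 0.11956411, -0.9141035 ,  0.53288005]), 'rotation': array([[ 0.92151278, -0.15177147,  0.35746275],
       [-0.38811027, -0.39212351,  0.83403212],
       [ 0.01358727, -0.90730622, -0.4202509 ]])}
top {'fx': 462.4026820110836, 'fy': 462.4026820110836, 'cx': 258.8507789844245, 'cy': 200.01616253137345, 'eye': array([0.29451092, 0.01101066, 1.32772636]), 'rotation': array([[ 0.00503564, -0.98465159,  0.17445885],
       [-0.99982877, -0.00806418, -0.01665512],
       [ 0.01780636, -0.17434511, -0.9845236 ]])}
{'time': 0.1, 'q': array([-8.13888059e+01,  1.18804488e+01,  8.83952735e+01, -1.29885184e-03,
        7.98430786e+01, -8.62381998e+00]), 'qd': array([-0.01371216,  0.02954464, -0.13016431,  0.02688354,  0.03438747,
       -0.02259397]), 'effort': array([-1.79435995e-05, -3.71861959e+01, -2.82293272e+01,  7.01395841e-02,
        3.11047398e-02, -5.69495239e-05]), 'position': array([ 0.17023104, -0.54845714,  0.20440731]), 'tool_rot': array([[ 9.55096330e-01,  2.96295275e-01, -3.32519400e-04],
       [ 2.96295321e-01, -9.55094180e-01,  2.04675088e-03],
       [ 2.88855273e-04, -2.05336820e-03, -9.99997850e-01]]), 'wrist_force': array([ 0.00341541, -0.52409089, -0.40488354]), 'ft_torque': array([-0.01054785, -0.0316173 ,  0.04120307]), 'finger_force': 0.0, 'gripper_width': 1.003154801259972}
```

View pics/scene0.png

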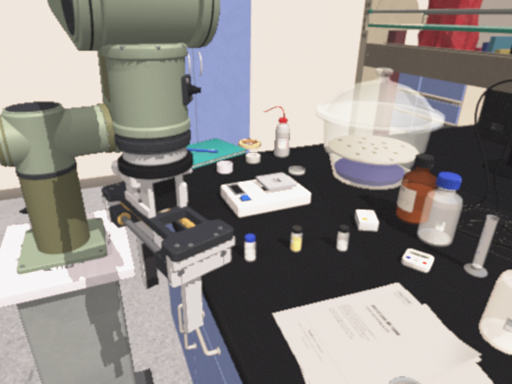

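View pics/top0.png

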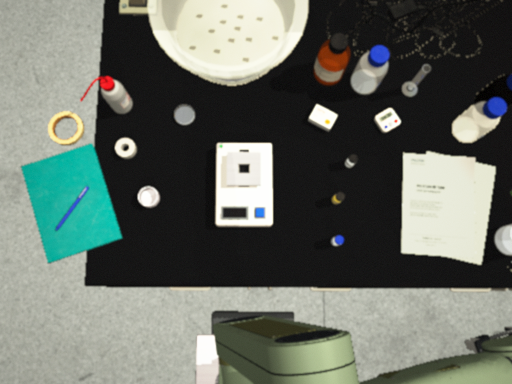

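```bash
cat > h.py <<'E'
import numpy as np, cv2
from bench import robot, camera, camera_info
def ray(n,u,v,z):
    c=camera_info(n); d=c["rotation"]@np.array([(u-c["cx"])/c["fx"],(v-c["cy"])/c["fy"],1.])
    return c["eye"]+d*(z-c["eye"][2])/d[2]
def proj(n,p):
    c=camera_info(n); q=c["rotation"].T@(np.array(p)-c["eye"]); return c["fx"]*q[0]/q[2]+c["cx"],c["fy"]*q[1]/q[2]+c["cy"]
def blobs(m,a=8):
    n,_,s,c=cv2.connectedComponentsWithStats(m.astype(np.uint8)); return [(s[i].tolist(),c[i].round(1).tolist()) for i in range(1,n) if s[i][4]>=a]
E
python3 - <<'E'
from h import *
t=cv2.imread("pics/top0.png"); s=cv2.imread("pics/scene0.png")
a=cv2.resize(t[95:265,100:360],None,fx=3,fy=3,interpolation=cv2.INTER_CUBIC)
cv2.imwrite("pics/topc.png",a)
cv2.imwrite("pics/scc.png",cv2.resize(s[120:275,190:370],None,fx=4,fy=3.8,interpolation=cv2.INTER_CUBIC))
# balance: white housing
g=cv2.cvtColor(t,cv2.COLOR_BGR2GRAY); m=np.zeros_like(g); m[130:235,205:285]=(g[130:235,205:285]>120)
c=max(cv2.findContours(m,0,2)[0],key=cv2.contourArea); r=cv2.minAreaRect(c); print("bal",r)
P=[ray("top",*p,.045) for p in cv2.boxPoints(r)]
for p in P: print(p.round(4))
print(np.mean(P,0),[np.linalg.norm(P[i]-P[i-1]) for i in range(4)])
h=cv2.cvtColor(t,cv2.COLOR_BGR2HSV)
b=cv2.inRange(h,(95,120,80),(130,255,255))>0
for k in blobs(b): print("blue",k, ray("top",*k[1],.055).round(4),ray("top",*k[1],.064).round(4))
y=cv2.inRange(h,(18,100,60),(35,255,255))>0
for k in blobs(y): print("yel",k)
E
```

```text
bal ((243.5, 184.0), (84.0, 57.0), 90.0)
[0.6903 0.1163 0.045 ]
[ 0.692  -0.0478  0.045 ]
[ 0.4485 -0.0478  0.045 ]
[0.4473 0.1111 0.045 ]
[0.5695079  0.03297318 0.045     ] [np.float64(0.24300345064817924), np.float64(0.16408290586592883), np.float64(0.24353877497504642), np.float64(0.1588606173158378)]
blue ([369, 45, 21, 22, 353], [379.0, 54.8]) [ 0.9617 -0.3658  0.055 ] [ 0.957  -0.3632  0.064 ]
blue ([486, 97, 22, 21, 336], [496.4, 106.5]) [ 0.8038 -0.7047  0.055 ] [ 0.8002 -0.6996  0.064 ]
blue ([55, 186, 34, 45, 195], [70.4, 209.9]) [0.488  0.5104 0.055 ] [0.4867 0.5069 0.064 ]
blue ([256, 208, 8, 9, 71], [259.5, 212.1]) [ 0.4859 -0.0125  0.055 ] [ 0.4846 -0.0123  0.064 ]
blue ([335, 235, 10, 10, 76], [339.3, 239.2]) [ 0.4119 -0.2334  0.055 ] [ 0.4111 -0.2316  0.064 ]
yel ([51, 113, 24, 25, 77], [60.1, 121.3])
yel ([325, 120, 5, 4, 16], [327.0, 121.5])
yel ([61, 126, 23, 19, 68], [74.6, 138.2])
yel ([76, 128, 3, 6, 8], [77.1, 130.6])
yel ([62, 137, 11, 4, 12], [67.3, 139.0])
yel ([331, 194, 10, 11, 64], [335.0, 199.6])
yel ([220, 360, 8, 5, 20], [222.7, 362.2])
```

View pics/topc.png

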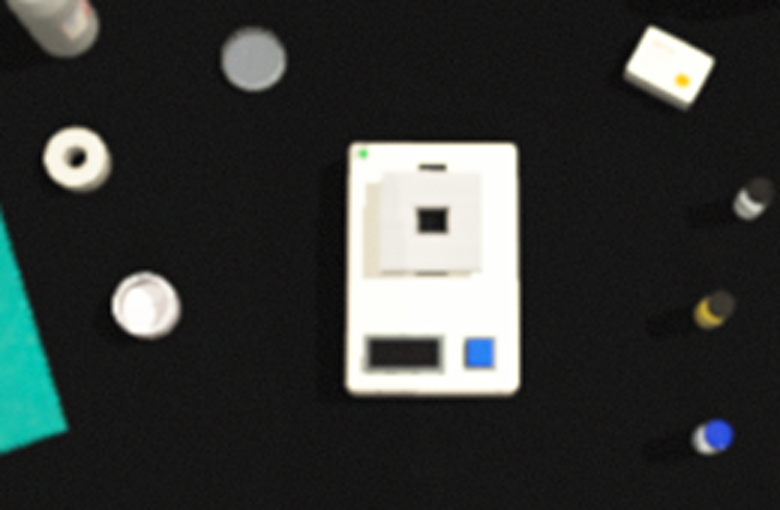

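View pics/scc.png

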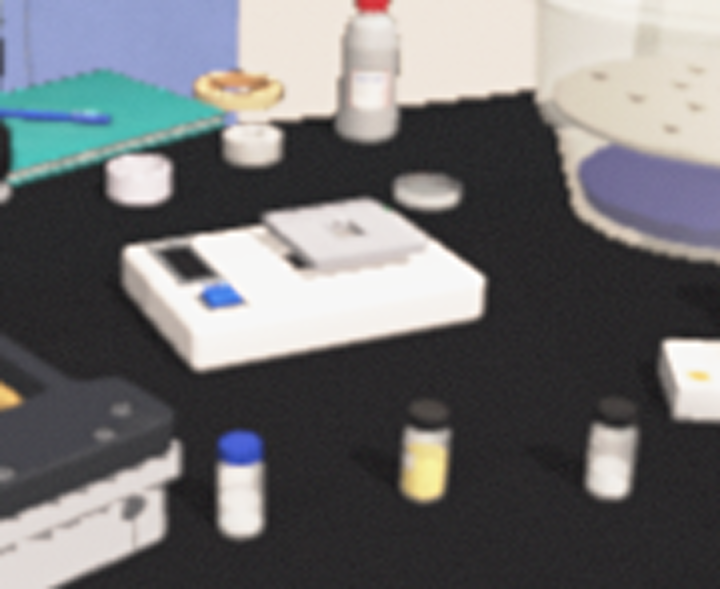

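Run:
```python
from h import *
t=cv2.imread("pics/top0.png"); s=cv2.imread("pics/scene0.png")
g=cv2.cvtColor(t,cv2.COLOR_BGR2GRAY)
m=np.zeros_like(g); m[180:215,130:170]=g[180:215,130:170]>70
c=max(cv2.findContours(m,0,2)[0],key=cv2.contourArea); e=cv2.minEnclosingCircle(c); print("cup",e,cv2.boundingRect(c))
for z in(.02,.036): print(ray("top",*e[0],z).round(4))
mm=lambda img,x,y,w,h,th:[(k[0],k[1]) for k in blobs(img[y:y+h,x:x+w]<th)]
# slot
G=cv2.resize(g[140:195,215:275],None,fx=8,fy=8,interpolation=cv2.INTER_CUBIC)
for k in blobs(G<110,500):
    u,v=215+(k[1][0]+.5)/8-.5,140+(k[1][1]+.5)/8-.5
    print("slot?",np.array(k[0])/8,u,v,ray("top",u,v,.068).round(4))
for k in blobs((G>225),2000): print("white",np.array(k[0])/8)
pm=((G<228)&(G>120)).astype(np.uint8)
for k in blobs(pm,500): print("pan",np.array(k[0])/8+[215,140,0,0,0],k[1][0]/8+215,k[1][1]/8+140)
hs=cv2.cvtColor(s,cv2.COLOR_BGR2HSV)
for k in blobs(cv2.inRange(hs,(18,70,80),(35,255,255))>0): 
    if 280<k[1][0]<320: print("yel",k); U=k[1]
V=(335,199.6)
for z in(.01,.02,.03,.04): print(z,ray("top",*V,z).round(4),ray("scene",*U,z).round(4))
# key in scene
for k in blobs(cv2.inRange(hs,(95,120,80),(130,255,255))>0):
    if 200<k[1][0]<330 and 180<k[1][1]<260: print("blue",k,ray("scene",*k[1],.055).round(4))
```

```text
cup ((148.3314666748047, 196.3539276123047), 11.636404991149902) (137, 185, 23, 23)
[0.5343 0.3055 0.02  ]
[0.5314 0.3019 0.036 ]
slot? [   0.       0.      60.      55.    2460.125] 250.2 153.5375 [0.6505 0.0147 0.068 ]
slot? [ 24.375  24.625   9.5     7.875 562.25 ] 243.725 167.975 [0.6085 0.0325 0.068 ]
white [1.625000e+00 3.375000e+00 5.587500e+01 5.162500e+01 1.968925e+04]
pan [ 215.75  142.5    57.5    52.5  1195.5 ] 243.225 160.85
pan [219.    144.25    3.75    3.875  84.375] 220.8875 146.15
pan [239.    149.25   10.25    3.625 197.25 ] 244.1125 150.975
pan [ 221.5    156.625   36.875   31.    1810.375] 230.6875 177.6
pan [237.625 163.125  12.875  10.75  444.25 ] 244.075 168.25
yel ([290, 237, 13, 15, 142], [296.1, 244.0])
0.01 [ 0.5311 -0.2324  0.01  ] [ 0.5399 -0.23    0.01  ]
0.02 [ 0.5293 -0.2306  0.02  ] [ 0.5319 -0.243   0.02  ]
0.03 [ 0.5275 -0.2287  0.03  ] [ 0.5238 -0.2561  0.03  ]
0.04 [ 0.5257 -0.2269  0.04  ] [ 0.5158 -0.2692  0.04  ]
blue ([241, 195, 9, 6, 34], [244.9, 197.5]) [ 0.4842 -0.0217  0.055 ]
blue ([244, 233, 12, 9, 91], [249.7, 237.0]) [ 0.4155 -0.2217  0.055 ]
```

apply_moves(linear=[[0.042, -0.039, 0], [0.084, -0.078, 0], [0.126, -0.118, 0], [0.169, -0.157, 0], [0.211, -0.196, 0], [0.253, -0.235, 0], [0.296, -0.275, 0], [0.338, -0.314, 0]], turn=[[0, 0, -9.1], [0, 0, -18.2], [0, 0, -27.3], [0, 0, -36.4], [0, 0, -45.5], [0, 0, -54.6], [0, 0, -63.7], [0, 0, -72.8]], grip=0)

```text
time: 1.1
position: [0.4005, -0.1472, 0.2053]
tool_rot: [[-0.006, 1.0, 0.0], [1.0, 0.006, -0.0], [-0.0, 0.0, -1.0]]
wrist_force: [0.5, 0.1, 0.2]
gripper_width: 0.998
finger_force: 0.0
```

Run:
```python
from h import *
s=cv2.imread("pics/scene0.png")
# cup in scene: check where expected outline centre is
hs=s[150:182,208:242]; g=cv2.cvtColor(hs,cv2.COLOR_BGR2GRAY)
for k in blobs(g>100,40): print(k[0][0]+208,k[0][1]+150,k[0][2:],k[1][0]+208,k[1][1]+150)
for z in(0.006,.021,.036): print(proj("scene",(.534,.3055,z)))
o=robot.get_obs(); print(o["position"],o["tool_rot"].round(3))
```

```text
208 150 [34, 24, 527] 222.6 159.3
(np.float64(224.29612280137624), np.float64(170.7902707665391))
(np.float64(224.23028670645985), np.float64(167.04623232948546))
(np.float64(224.1638465789082), np.float64(163.26784310952823))
[ 0.40053395 -0.14724624  0.20526572] [[-0.006  1.     0.   ]
 [ 1.     0.006 -0.   ]
 [-0.     0.    -1.   ]]
```

apply_moves(linear=[[0.056, 0.017, 0], [0.113, 0.034, 0], [0.169, 0.051, 0], [0.226, 0.068, 0], [0.282, 0.085, 0], [0.339, 0.102, 0], [0.395, 0.119, 0.02], [0.4517, 0.136, 0.07]], turn=[[0, 0, 0], [0, 0, 0], [0, 0, 0], [0, 0, 0], [0, 0, 0], [0, 0, 0], [0, 0, 0], [0, 0, 0]])

```text
time: 2.1
position: [0.5346, 0.2947, 0.1463]
tool_rot: [[-0.002, 1.0, 0.005], [1.0, 0.002, 0.002], [0.002, 0.005, -1.0]]
wrist_force: [-0.3, 0.6, 0.2]
gripper_width: 0.999
finger_force: 0.0
```

Run:
```python
from h import *
o=robot.get_obs(); print(o["position"],o["tool_rot"].round(4),o["q"])
```

```text
[0.53460899 0.29467912 0.14632583] [[-0.0018  1.      0.005 ]
 [ 1.      0.0018  0.0019]
 [ 0.0019  0.005  -1.    ]] [ 2.07466802e+01  1.88138320e+01  8.68173535e+01 -1.27877460e-03
  7.40627759e+01  2.06460143e+01]
```

apply_moves(linear=[[0, 0, 0.03], [0, 0, 0.07], [0, 0, 0.11], [0, 0, 0.123], [0, 0, 0.123]], turn=[[0, 0, 0], [0, 0, 0], [0, 0, 0], [0, 0, 0], [0, 0, 0]])

```text
time: 2.72
position: [0.5319, 0.2913, 0.0213]
tool_rot: [[-0.001, 1.0, -0.002], [1.0, 0.001, -0.001], [-0.001, -0.002, -1.0]]
wrist_force: [0.3, 0.4, 0.7]
gripper_width: 1.003
finger_force: 0.0
```

Run:
```python
from h import *
o=robot.get_obs(); print(o["position"],o["tool_rot"].round(4))
t=camera("top"); s=camera("scene")
cv2.imwrite("pics/c.png",np.hstack([cv2.resize(t[160:230,110:190],(400,350),interpolation=2),cv2.resize(s[140:200,185:255],(400,350),interpolation=2)]))
```

```text
[0.53188594 0.29134619 0.02132791] [[-5.e-04  1.e+00 -2.e-03]
 [ 1.e+00  5.e-04 -7.e-04]
 [-7.e-04 -2.e-03 -1.e+00]]
```

View pics/c.png

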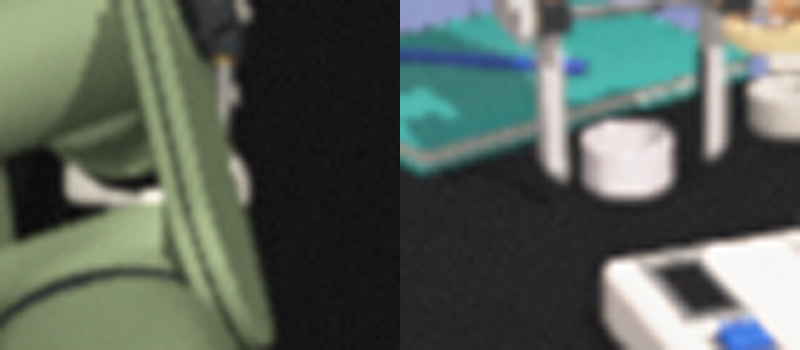

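apply_moves(linear=[[0.0135, 0.002, 0], [0.0135, 0.002, 0.009], [0.0135, 0.002, 0.009]], turn=[[0, 0, 0], [0, 0, 0], [0, 0, 0]])

```text
time: 3.2
position: [0.5339, 0.3052, 0.0125]
tool_rot: [[-0.001, 1.0, -0.001], [1.0, 0.001, -0.001], [-0.001, -0.001, -1.0]]
wrist_force: [-1.2, -0.5, -0.6]
gripper_width: 1.003
finger_force: 0.0
```

apply_moves(linear=[[0, 0, 0], [0, 0, 0], [0, 0, 0], [0, 0, 0], [0, 0, 0], [0, 0, 0]], turn=[[0, 0, 0], [0, 0, 0], [0, 0, 0], [0, 0, 0], [0, 0, 0], [0, 0, 0]], grip=0.7, grip_force=15)

```text
time: 3.95
position: [0.5345, 0.3051, 0.0132]
tool_rot: [[-0.001, 1.0, -0.0], [1.0, 0.001, -0.0], [-0.0, -0.0, -1.0]]
wrist_force: [0.5, -1.1, 1.0]
gripper_width: 0.6
finger_force: 15.0
```

apply_moves(linear=[[0, 0, -0.04], [0, 0, -0.09], [-0.03, 0.007, -0.11], [-0.07, 0.016, -0.11], [-0.12, 0.028, -0.11], [-0.17, 0.04, -0.11], [-0.22, 0.05, -0.11], [-0.255, 0.058, -0.11]], turn=[[0, 0, 0], [0, 0, 0], [0, 0, 0], [0, 0, 0], [0, 0, 0], [0, 0, 0], [0, 0, 0], [0, 0, 0]])

```text
time: 4.95
position: [0.5928, 0.048, 0.1228]
tool_rot: [[0.001, 1.0, -0.0], [1.0, -0.001, -0.0], [-0.0, -0.0, -1.0]]
wrist_force: [0.3, 0.9, -1.5]
gripper_width: 0.602
finger_force: 15.0
```

apply_moves(linear=[[0, 0, 0], [0, 0, 0]], turn=[[0, 0, 0], [0, 0, 0]])

```text
time: 5.2
position: [0.5923, 0.0506, 0.1227]
tool_rot: [[-0.0, 1.0, -0.001], [1.0, 0.0, 0.001], [0.001, -0.001, -1.0]]
wrist_force: [0.2, 0.2, -1.1]
gripper_width: 0.598
finger_force: 15.0
```

apply_moves(linear=[[-0.018, 0.0057, 0.015], [-0.018, 0.0057, 0.032], [-0.018, 0.0057, 0.0385], [-0.018, 0.0057, 0.0385], [-0.018, 0.0057, 0.0415]], turn=[[0, 0, 0], [0, 0, 0], [0, 0, 0], [0, 0, 0], [0, 0, 0]])

```text
time: 5.82
position: [0.599, 0.0325, 0.0821]
tool_rot: [[-0.001, 1.0, 0.001], [1.0, 0.001, -0.0], [-0.0, 0.001, -1.0]]
wrist_force: [0.1, 0.7, -0.7]
gripper_width: 0.6
finger_force: 15.0
```

apply_moves(linear=[[0, 0, 0.0015], [0, 0, 0.003], [0, 0, 0.003], [0, 0, 0.003]], turn=[[0, 0, 0], [0, 0, 0], [0, 0, 0], [0, 0, 0]])

```text
time: 6.32
position: [0.5989, 0.0323, 0.0792]
tool_rot: [[-0.0, 1.0, 0.001], [1.0, 0.0, 0.0], [0.0, 0.001, -1.0]]
wrist_force: [-0.4, 0.6, 1.5]
gripper_width: 0.599
finger_force: 15.0
```

apply_moves(linear=[[0, 0, 0.001], [0, 0.001, 0.001], [0, 0.002, 0.001], [0, 0.003, 0.001], [0, 0.004, 0.001], [0, 0.005, 0.001], [0, 0.005, 0.001]], turn=[[0, 0, 0], [0, 0, 0], [0, 0, 0], [0, 0, 0], [0, 0, 0], [0, 0, 0], [0, 0, 0]])

```text
time: 7.2
position: [0.6036, 0.0321, 0.0776]
tool_rot: [[-0.001, 1.0, 0.0], [1.0, 0.001, -0.0], [-0.0, 0.0, -1.0]]
wrist_force: [-2.7, 0.5, 2.7]
gripper_width: 0.599
finger_force: 15.0
```

apply_moves(linear=[[0, 0.001, 0], [0, 0.002, 0], [0, 0.002, 0]], turn=[[0, 0, 0], [0, 0, 0], [0, 0, 0]])

```text
time: 7.58
position: [0.6056, 0.0322, 0.0776]
tool_rot: [[-0.001, 1.0, 0.0], [1.0, 0.001, 0.0], [0.0, 0.0, -1.0]]
wrist_force: [-1.4, 0.0, 3.4]
gripper_width: 0.6
finger_force: 15.0
```

apply_moves(linear=[[0, 0.0007, 0], [0, 0.0015, 0], [0, 0.0015, 0]], turn=[[0, 0, 0], [0, 0, 0], [0, 0, 0]])

```text
time: 7.95
position: [0.6073, 0.0323, 0.0776]
tool_rot: [[-0.001, 1.0, 0.001], [1.0, 0.001, 0.0], [0.0, 0.001, -1.0]]
wrist_force: [-1.4, -0.3, -0.2]
gripper_width: 0.596
finger_force: 15.0
```

apply_moves(linear=[[0, 0.0005, 0], [0, 0.001, 0], [0, 0.001, 0]], turn=[[0, 0, 0], [0, 0, 0], [0, 0, 0]])

```text
time: 8.32
position: [0.6079, 0.0322, 0.0773]
tool_rot: [[-0.001, 1.0, -0.0], [1.0, 0.001, 0.0], [0.0, -0.0, -1.0]]
wrist_force: [-0.8, -0.1, -0.3]
gripper_width: 0.601
finger_force: 15.0
```

apply_moves(linear=[[0, 0.0005, 0], [0, 0.001, 0], [0, 0.001, 0]], turn=[[0, 0, 0], [0, 0, 0], [0, 0, 0]])

```text
time: 8.7
position: [0.609, 0.0322, 0.0776]
tool_rot: [[-0.001, 1.0, 0.0], [1.0, 0.001, 0.0], [0.0, 0.0, -1.0]]
wrist_force: [0.1, -0.9, -1.4]
gripper_width: 0.601
finger_force: 15.0
```

apply_moves(linear=[[0, 0, 0.0015], [0, 0, 0.003], [0, 0, 0.003], [0, 0, 0.003]], turn=[[0, 0, 0], [0, 0, 0], [0, 0, 0], [0, 0, 0]])

```text
time: 9.2
position: [0.6089, 0.0322, 0.0747]
tool_rot: [[-0.001, 1.0, -0.0], [1.0, 0.001, -0.0], [-0.0, -0.0, -1.0]]
wrist_force: [0.5, -0.3, -0.5]
gripper_width: 0.6
finger_force: 15.0
```

apply_moves(linear=[[0, 0, 0.001], [0, 0, 0.001], [0, 0, 0.001]], turn=[[0, 0, 0], [0, 0, 0], [0, 0, 0]])

```text
time: 9.57
position: [0.609, 0.0323, 0.0737]
tool_rot: [[-0.001, 1.0, 0.0], [1.0, 0.001, -0.0], [-0.0, 0.0, -1.0]]
wrist_force: [-0.4, -0.8, 0.4]
gripper_width: 0.602
finger_force: 15.0
```

apply_moves(linear=[[0, 0, 0], [0, 0, 0], [0, 0, 0], [0, 0, 0], [0, 0, 0], [0, 0, -0.02], [0, 0, -0.06], [0, 0, -0.1]], turn=[[0, 0, 0], [0, 0, 0], [0, 0, 0], [0, 0, 0], [0, 0, 0], [0, 0, 0], [0, 0, 0], [0, 0, 0]], grip=0.1)

```text
time: 10.58
position: [0.6092, 0.0322, 0.176]
tool_rot: [[-0.001, 1.0, 0.001], [1.0, 0.001, -0.0], [-0.0, 0.001, -1.0]]
wrist_force: [1.2, -0.2, 0.1]
gripper_width: 0.9
finger_force: 0.0
```

apply_moves(linear=[[-0.02, -0.05, 0], [-0.045, -0.1, 0], [-0.045, -0.124, 0], [-0.045, -0.124, 0.04], [-0.045, -0.124, 0.07]], turn=[[0, 0, 0], [0, 0, 0], [0, 0, 0], [0, 0, 0], [0, 0, 0]], grip=1.0)

```text
time: 11.2
position: [0.4855, -0.0131, 0.1047]
tool_rot: [[-0.0, 1.0, 0.003], [1.0, 0.0, -0.001], [-0.001, 0.003, -1.0]]
wrist_force: [0.1, -0.2, -1.2]
gripper_width: 0.407
finger_force: 0.0
```

Run:
```python
from h import *
o=robot.get_obs(); print(o["time"],o["position"],o["wrist_force"],o["gripper_width"])
t=camera("top"); s=camera("scene")
cv2.imwrite("pics/d.png",np.hstack([cv2.resize(t[130:240,200:300],(400,440),interpolation=2),cv2.resize(s[145:225,205:325],(400,440),interpolation=2)]))
```

```text
11.2 [ 0.48552474 -0.01314632  0.10468089] [ 0.08067015 -0.21166306 -1.21507129] 0.40683227049073956
```

View pics/d.png

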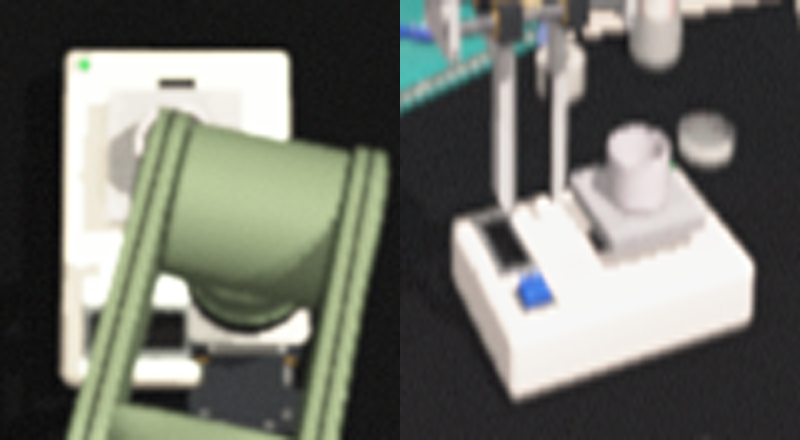

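apply_moves(linear=[[0, 0, 0], [0, 0, 0], [0, 0, 0.02], [0, 0, 0.035], [0, 0, 0.043], [0, 0, 0.045], [0, 0, 0.045]], turn=[[0, 0, 0], [0, 0, 0], [0, 0, 0], [0, 0, 0], [0, 0, 0], [0, 0, 0], [0, 0, 0]])

```text
time: 12.18
position: [0.4853, -0.0129, 0.0588]
tool_rot: [[-0.001, 1.0, 0.0], [1.0, 0.001, -0.0], [-0.0, 0.0, -1.0]]
wrist_force: [-0.2, -0.0, 0.1]
gripper_width: 0.006
finger_force: 0.0
```

apply_moves(linear=[[0, 0, 0.002], [0, 0, 0.004], [0, 0, 0.006], [0, 0, 0.008], [0, 0, 0.0085], [0, 0, 0.0085]], turn=[[0, 0, 0], [0, 0, 0], [0, 0, 0], [0, 0, 0], [0, 0, 0], [0, 0, 0]])

```text
time: 12.92
position: [0.4854, -0.0129, 0.0504]
tool_rot: [[-0.001, 1.0, 0.001], [1.0, 0.001, -0.0], [-0.0, 0.001, -1.0]]
wrist_force: [0.2, 0.7, 4.2]
gripper_width: 0.006
finger_force: 1.9
```

apply_moves(linear=[[0, 0, 0.0008], [0, 0, 0.0015], [0, 0, 0.0015]], turn=[[0, 0, 0], [0, 0, 0], [0, 0, 0]])

```text
time: 13.3
position: [0.4854, -0.0129, 0.0492]
tool_rot: [[-0.001, 1.0, 0.001], [1.0, 0.001, -0.0], [-0.0, 0.001, -1.0]]
wrist_force: [-0.5, 0.2, 6.6]
gripper_width: 0.006
finger_force: 3.5
```

apply_moves(linear=[[0, 0, 0.0004], [0, 0, 0.0004], [0, 0, 0.0004]], turn=[[0, 0, 0], [0, 0, 0], [0, 0, 0]])

```text
time: 13.68
position: [0.4854, -0.013, 0.0491]
tool_rot: [[-0.001, 1.0, 0.001], [1.0, 0.001, -0.0], [-0.0, 0.001, -1.0]]
wrist_force: [-2.0, 0.0, 9.4]
gripper_width: 0.005
finger_force: 4.6
```

Against the stop (z 0.049, force over 4.9 N). Hold, then lift.

apply_moves(linear=[[0, 0, 0], [0, 0, 0], [0, 0, 0], [0, 0, 0], [0, 0, 0], [0, 0, 0], [0, 0, 0], [0, 0, 0]], turn=[[0, 0, 0], [0, 0, 0], [0, 0, 0], [0, 0, 0], [0, 0, 0], [0, 0, 0], [0, 0, 0], [0, 0, 0]])

```text
time: 14.68
position: [0.4854, -0.0129, 0.0491]
tool_rot: [[-0.001, 1.0, 0.001], [1.0, 0.001, -0.0], [-0.0, 0.001, -1.0]]
wrist_force: [-1.1, 1.4, 9.8]
gripper_width: 0.005
finger_force: 4.6
```

apply_moves(linear=[[0, 0, 0], [0, 0, 0], [0, 0, 0], [0, 0, 0], [0, 0, -0.01], [0, 0, -0.03], [0, 0, -0.07], [0, 0, -0.1]], turn=[[0, 0, 0], [0, 0, 0], [0, 0, 0], [0, 0, 0], [0, 0, 0], [0, 0, 0], [0, 0, 0], [0, 0, 0]])

```text
time: 15.68
position: [0.4844, -0.0127, 0.149]
tool_rot: [[-0.001, 1.0, -0.001], [1.0, 0.001, 0.0], [0.0, -0.001, -1.0]]
wrist_force: [0.4, -0.9, -0.1]
gripper_width: 0.008
finger_force: 0.0
```

Run:
```python
from h import *
# vial axis: refine from first pictures; expected contents outline
s=cv2.imread("pics/scene0.png"); t=cv2.imread("pics/top0.png")
for n,img,(x,y,w,h) in(("scene",s,(280,220,35,40)),("top",t,(322,185,30,30))):
    c=img[y:y+h,x:x+w]; hs=cv2.cvtColor(c,cv2.COLOR_BGR2HSV)
    m=(hs[...,2]>60)
    for k in blobs(m,20): print(n,[k[0][0]+x,k[0][1]+y]+k[0][2:],k[1][0]+x,k[1][1]+y)
    for X in((.532,-.233),(.530,-.239)): print([np.round(proj(n,(*X,z)),1).tolist() for z in(0,.02,.064)])
```

```text
scene [293, 225, 9, 6, 42] 297.0 227.6
scene [289, 232, 14, 21, 253] 295.8 241.7
[[293.7, 248.6], [294.2, 241.9], [295.3, 226.7]]
[[294.1, 250.0], [294.6, 243.3], [295.8, 228.1]]
top [331, 194, 11, 11, 67] 335.3 199.4
[[334.6, 199.9], [335.8, 198.7], [338.7, 195.9]]
[[336.6, 200.6], [337.9, 199.4], [340.8, 196.6]]
```

apply_moves(linear=[[-0.05, 0.01, 0], [-0.1, 0.02, 0], [-0.15, 0.03, 0], [-0.2, 0.043, 0], [-0.224, 0.048, 0], [-0.224, 0.048, 0], [-0.224, 0.048, 0.03], [-0.224, 0.048, 0.05]], turn=[[0, 0, 0], [0, 0, 0], [0, 0, 0], [0, 0, 0], [0, 0, 0], [0, 0, 0], [0, 0, 0], [0, 0, 0]], grip=0.3)

```text
time: 16.68
position: [0.532, -0.234, 0.0969]
tool_rot: [[-0.002, 1.0, -0.002], [1.0, 0.002, 0.002], [0.002, -0.002, -1.0]]
wrist_force: [-0.4, 0.3, 0.5]
gripper_width: 0.7
finger_force: 0.0
```

Run:
```python
from h import *
o=robot.get_obs(); print(o["time"],o["position"],o["tool_rot"].round(4),o["gripper_width"])
t=camera("top"); s=camera("scene")
cv2.imwrite("pics/e.png",np.hstack([cv2.resize(t[150:250,290:390],(400,400),interpolation=2),cv2.resize(s[180:270,240:330],(400,400),interpolation=2)]))
```

```text
16.675 [ 0.53202444 -0.23401006  0.09685608] [[-0.0022  1.     -0.0022]
 [ 1.      0.0022  0.0023]
 [ 0.0023 -0.0022 -1.    ]] 0.7004586530596516
```

View pics/e.png

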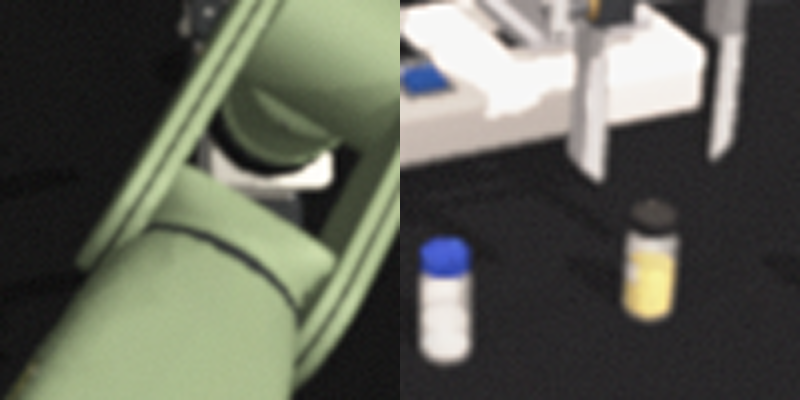

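apply_moves(linear=[[0, 0, 0.02], [0, 0, 0.045], [0, 0, 0.06], [0, 0, 0.066], [0, 0, 0.066]], turn=[[0, 0, 0], [0, 0, 0], [0, 0, 0], [0, 0, 0], [0, 0, 0]])

```text
time: 17.4
position: [0.5333, -0.2366, 0.0325]
tool_rot: [[-0.001, 1.0, 0.0], [1.0, 0.001, 0.0], [0.0, 0.0, -1.0]]
wrist_force: [-0.8, 0.9, 0.3]
gripper_width: 0.7
finger_force: 0.0
```

Run:
```python
from h import *
o=robot.get_obs(); p=o["position"]; print(p)
s=camera("scene"); cv2.imwrite("pics/f.png",cv2.resize(s[190:270,250:350],(800,600),interpolation=2))
for z in(0,.033,.064): print(proj("scene",(p[0],p[1],z)))
```

```text
[ 0.53326656 -0.23658454  0.03247456]
(np.float64(294.81872643937504), np.float64(249.25384425593012))
(np.float64(295.66169215693265), np.float64(238.11394718409002))
(np.float64(296.4769737626937), np.float64(227.33989910173526))
```

View pics/f.png

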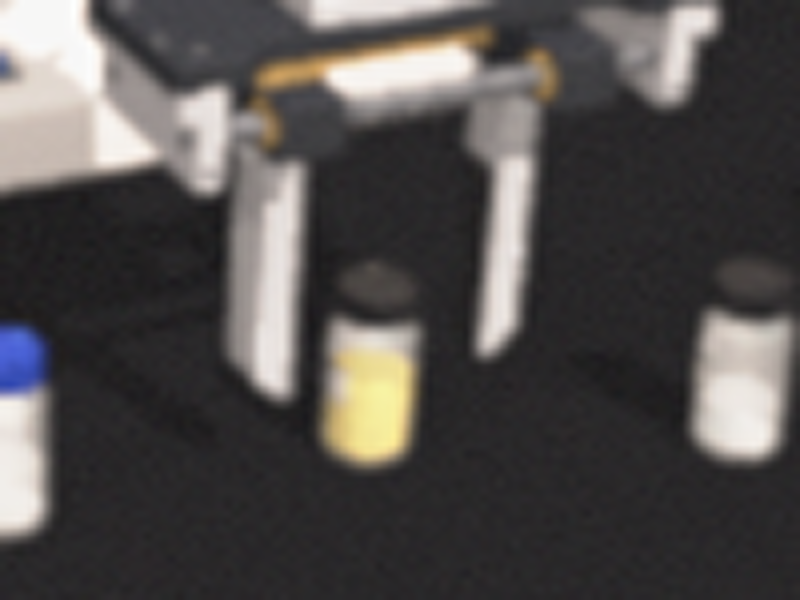

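apply_moves(linear=[[0, 0, 0], [0, 0, 0], [0, 0, 0], [0, 0, 0], [0, 0, 0], [0, 0, 0]], turn=[[0, 0, 0], [0, 0, 0], [0, 0, 0], [0, 0, 0], [0, 0, 0], [0, 0, 0]], grip=0.9, grip_force=8)

```text
time: 18.2
position: [0.5331, -0.2369, 0.0323]
tool_rot: [[-0.001, 1.0, 0.0], [1.0, 0.001, -0.0], [-0.0, 0.0, -1.0]]
wrist_force: [0.4, -0.8, 0.4]
gripper_width: 0.277
finger_force: 8.0
```

apply_moves(linear=[[0, 0, -0.02], [0, 0, -0.06], [0, 0, -0.1], [0, 0, -0.13], [0, 0, -0.13]], turn=[[0, 0, 0], [0, 0, 0], [0, 0, 0], [0, 0, 0], [0, 0, 0]])

```text
time: 18.82
position: [0.5355, -0.2383, 0.1668]
tool_rot: [[-0.001, 1.0, 0.007], [1.0, 0.001, -0.005], [-0.005, 0.007, -1.0]]
wrist_force: [-0.0, -0.0, -0.7]
gripper_width: 0.277
finger_force: 8.0
```

apply_moves(linear=[[0.03, 0.01, 0], [0.07, 0.02, 0], [0.12, 0.035, 0], [0.17, 0.05, 0], [0.22, 0.063, 0], [0.25, 0.071, 0], [0.269, 0.076, 0], [0.269, 0.076, 0]], turn=[[0, 0, 0], [0, 0, 0], [0, 0, 0], [0, 0, 0], [0, 0, 0], [0, 0, 0], [0, 0, 0], [0, 0, 0]])

```text
time: 19.82
position: [0.6084, 0.033, 0.1612]
tool_rot: [[-0.002, 1.0, -0.002], [1.0, 0.002, -0.0], [-0.0, -0.002, -1.0]]
wrist_force: [-0.1, -0.7, -0.5]
gripper_width: 0.279
finger_force: 8.0
```

Run:
```python
from h import *
o=robot.get_obs(); print(o["position"],o["wrist_force"],o["tool_rot"].round(4))
s=camera("scene"); cv2.imwrite("pics/g.png",cv2.resize(s[120:220,215:335],(720,600),interpolation=2))
```

```text
[0.60843105 0.03297979 0.16122893] [-0.09476275 -0.69872219 -0.51027649] [[-2.4e-03  1.0e+00 -1.7e-03]
 [ 1.0e+00  2.4e-03 -2.0e-04]
 [-2.0e-04 -1.7e-03 -1.0e+00]]
```

View pics/g.png

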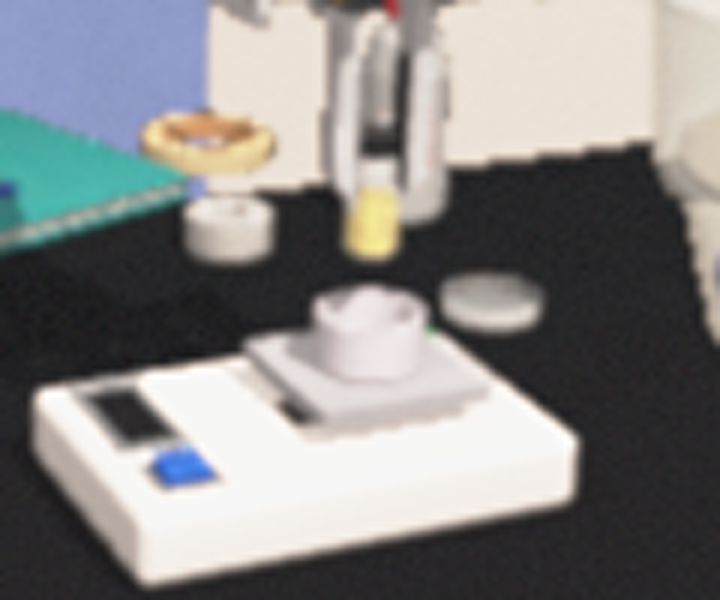

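apply_moves(linear=[[0, 0, 0.015], [0, 0, 0.035], [0, 0, 0.05], [0, 0, 0.056], [0, 0, 0.056], [0, 0, 0.056]], turn=[[0, 0, 0], [0, 0, 0], [0, 0, 0], [0, 0, 0], [0, 0, 0], [0, 0, 0]])

```text
time: 20.62
position: [0.6096, 0.0322, 0.1069]
tool_rot: [[-0.001, 1.0, 0.001], [1.0, 0.001, -0.0], [-0.0, 0.001, -1.0]]
wrist_force: [-0.0, 0.3, 0.4]
gripper_width: 0.28
finger_force: 8.0
```

apply_moves(linear=[[0, 0, 0.001], [0, 0, 0.002], [0, 0, 0.003], [0, 0, 0.003], [0, 0, 0.003]], turn=[[0, 0, 0], [0, 0, 0], [0, 0, 0], [0, 0, 0], [0, 0, 0]])

```text
time: 21.25
position: [0.609, 0.0322, 0.1032]
tool_rot: [[-0.001, 1.0, 0.0], [1.0, 0.001, 0.0], [0.0, 0.0, -1.0]]
wrist_force: [-0.5, 0.1, 0.5]
gripper_width: 0.284
finger_force: 8.0
```

apply_moves(linear=[[0, 0, 0.0005], [0, 0, 0.001], [0, 0, 0.001], [0, 0, 0.001]], turn=[[0, 0, 0], [0, 0, 0], [0, 0, 0], [0, 0, 0]])

```text
time: 21.75
position: [0.609, 0.0322, 0.1024]
tool_rot: [[-0.001, 1.0, 0.0], [1.0, 0.001, -0.0], [-0.0, 0.0, -1.0]]
wrist_force: [-0.8, 0.4, 1.4]
gripper_width: 0.279
finger_force: 8.0
```

Run:
```python
from h import *
o=robot.get_obs(); print(o["position"],o["wrist_force"])
s=camera("scene"); cv2.imwrite("pics/i.png",cv2.resize(s[120:220,215:335],(720,600),interpolation=2))
```

```text
[0.60900881 0.0322056  0.10235729] [-0.845537    0.36999134  1.37957864]
```

View pics/i.png

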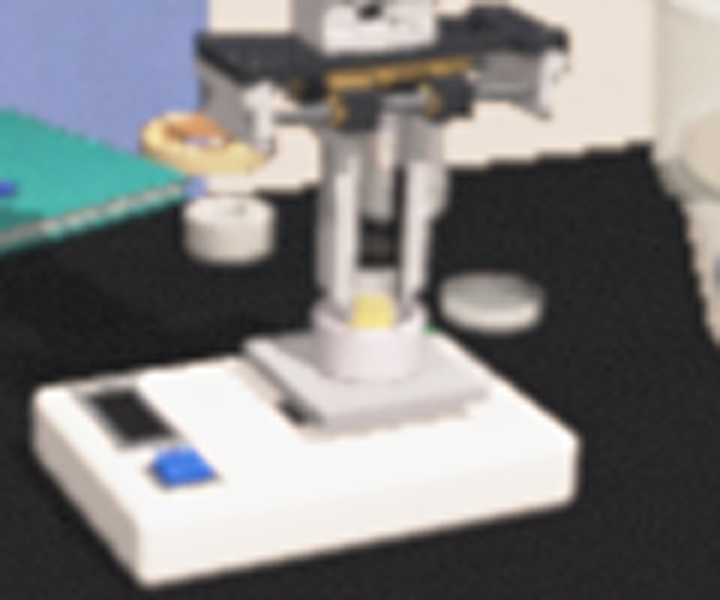

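apply_moves(linear=[[0, 0, -0.0005], [0, 0, -0.0005], [0, 0, -0.0005], [0, 0, -0.0005], [0, 0, -0.0005], [0, 0, -0.02], [0, 0, -0.06], [0, 0, -0.1]], turn=[[0, 0, 0], [0, 0, 0], [0, 0, 0], [0, 0, 0], [0, 0, 0], [0, 0, 0], [0, 0, 0], [0, 0, 0]], grip=0.4)

```text
time: 22.8
position: [0.6091, 0.0322, 0.2046]
tool_rot: [[-0.001, 1.0, 0.001], [1.0, 0.001, -0.0], [-0.0, 0.001, -1.0]]
wrist_force: [0.5, -0.3, -0.8]
gripper_width: 0.602
finger_force: 0.0
```

apply_moves(linear=[[0, 0, -0.02], [0, -0.03, -0.02], [0, -0.07, -0.02], [0, -0.12, -0.02], [0, -0.12, -0.02]], turn=[[0, 0, 0], [0, 0, 0], [0, 0, 0], [0, 0, 0], [0, 0, 0]])

```text
time: 23.42
position: [0.4858, 0.0326, 0.2227]
tool_rot: [[-0.001, 1.0, -0.001], [1.0, 0.001, 0.0], [0.0, -0.001, -1.0]]
wrist_force: [0.7, 0.4, 1.0]
gripper_width: 0.604
finger_force: 0.0
```

Run:
```python
from h import *
o=robot.get_obs(); print(o["time"],o["position"],o["wrist_force"],o["qd"].round(1))
s=camera("scene"); s0=cv2.imread("pics/scene0.png")
hs=cv2.cvtColor(s,cv2.COLOR_BGR2HSV)
for k in blobs(cv2.inRange(hs,(18,70,80),(35,255,255))>0):
    if 250<k[1][0]<320 and 150<k[1][1]<260: print("yel",k)
print("exp vial base/mid/top",[np.round(proj("scene",(.609,.0325,z)),1).tolist() for z in(.071,.1,.123,.135)])
g=cv2.cvtColor(s,cv2.COLOR_BGR2GRAY)
for k in blobs(g[135:168,262:295]<60,10): print("dark",k[0][0]+262,k[0][1]+135,k[0][2:])
for x,y,w,h in((240,230,22,34),(334,222,20,32)): print("bystander diff",np.abs(s[y:y+h,x:x+w].astype(int)-s0[y:y+h,x:x+w]).mean())
np.set_printoptions(linewidth=250); print(g[134:180:2,262:292:2])
```

```text
23.425 [0.48580026 0.03256529 0.22267266] [0.68101047 0.4009309  1.0228806 ] [-0.1  3.1 -5.9  0.  -2.6  0.2]
yel ([274, 170, 6, 5, 26], [276.5, 171.7])
exp vial base/mid/top [[275.6, 179.2], [276.0, 170.6], [276.3, 163.6], [276.4, 160.0]]
dark 262 149 [33, 19, 380]
bystander diff 3.6666666666666665
bystander diff 3.203125
[[227 227 228 227 228 228 223 140 161 183 195 200 197 180 212]
 [228 227 227 227 227 227 223 143 162 181 191 200 196 178 211]
 [227 227 226 228 228 227 223 144 167 183 190 199 195 174 208]
 [227 227 227 227 227 228 187 136 180 195 219 216 218 187 222]
 [227 227 226 227 227 228 161 133 190 216 231 233 220 192 227]
 [225 228 227 228 226 229 168 136 193 219 233 236 212 191 226]
 [227 227 227 227 227 229 167 137 199 227 237 235 210 187 220]
 [228 228 229 229 229 228 162 139 174 209 221 219 199 172  78]
 [222 216 155 152 153 143 114 147 170 188 197 200 195 174  56]
 [ 70  70  33  31  27  29 113 147 169 184 196 197 196 155  48]
 [ 34  37  33  39  33  30  88 143 170 186 196 198 191 129  43]
 [ 37  36  36  36  40  35  41  79 113 147 160 149 115  55  35]
 [ 34  34  38  38  39  36  44  45  46  48  50  45  38  36  39]
 [ 38  39  39  39  37  39  62  70  70  63  35  37  37  38  38]
 [ 39  38  42  39  40  34  42  51  54  60  40  37  37  39  38]
 [ 37  39  39  39  39  68 109 108 104  93  39  36  39  35  38]
 [ 40  40  41  39  34 113 199 217 204 162  53  37  36  43  94]
 [ 39  37  39  47  79 131 199 222 215 170  95  46  35  87 143]
 [ 38  38  53 201 161 157 198 215 219 217 177 158  65  94 187]
 [ 38  39  74 208 167 166 207 221 225 212 159 207 108  68 162]
 [ 42  52  76 166 202 217 217 226 227 219 227 224 118  50  57]
 [188 145 149 162 187 210 221 233 233 233 231 221 210 211 105]
 [199 160 159 164 189 213 225 231 234 233 230 219 215 228 234]]
```

```bash
python3 -c "
from bench import robot
print(robot.sign_off())"
```

```text
the job is handed in; nothing more can be done
None
```

The cup's foot is home in the pan slot, the tare key was held fully down for about 1.5 s, and the yellow vial stands upright in the cup with no second tare; the other two vials did not move, and I handed the job in after about 23 s.

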